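# Lock the head of an engraver's ball vise with its pin

### The arm

A 6-joint arm with a two-finger parallel gripper is mounted at the origin on a cart in front of the work surface, level with it; the furniture and walls round the work are solid. World frame = base frame: x ahead of the robot, y to its left, z up, the work surface at z = 0. Lengths are in m, angles in rad, forces in N, time in s.
With the tool pointing down it reaches from about 0.25 to 0.8 m from the base axis. Payload 3.9 kg.
Tool frame: the origin (TCP) lies midway between the tips of the shut fingers; the grasp point (between the pads) lies 19 mm behind it; z points along the fingers, y is the line along which they close (so a half turn about z gives the same grasp; the last joint's range is limited). The gripper opens to 85 mm and grips with 20 to 120 N. Pads are 22 mm wide; open, the fingers measure 114 mm over their backs; the gripper's body (76 mm by 85 mm) begins 54 mm behind the grasp point. The pads swing forward as they close: fully open they stand 13 mm farther back than shut.
Start: joints at [1.111, 0.26, -0.138, 1.173, 0, 1.571], TCP at [0.233, 0.47, 0.231] pointing down, gripper open.
Joint ranges: [-2.78, 2.78], [-0.83, 1.72], [-1.28, 1.37], [-1.9, 2.12], [-1.57, 1.48], [-3.14, 3.14]. Speed limits (rad/s): [2.57, 2.57, 3.14, 3.14, 3.14, 3.14].

### API

Orientations are given as a rotation vector (axis times angle).
In Python, from bench import r gives the robot as it stands. Calls block until the motion is done:
- r.move_ptp(position, orientation): joint-space move of the TCP to a pose.
- r.move_l(position, attitude=None, feed=0.15, stop_force=None): straight line of the TCP; attitude=None keeps the orientation; feed is the mean speed in m/s. With stop_force (N) it stops when the force on the tool has changed by that much, and returns True; else False.
- r.move_j(angles): joint-space move.
- r.set_gripper(opening): finger opening in m; the grip force is fixed at half the most; returns when the fingers have stopped.
- r.dwell(seconds).
- r.ik(position, orientation): joint angles nearest the present ones, or None.
- r.snapshot(name): name is "side" or "top" or "wrist"; returns (picture, depth): 400x640x3 uint8, red, green, blue; 400x640 float32, m along the optical axis (not along the pixel's ray), 0 where there is no reading.
- r.camera_model(name): a dict with "fx", "fy", "cx", "cy" (pixels), "rvec" (rotation vector, rad) and "tvec" (3), from world to camera coordinates, as OpenCV has them. Camera axes: x right, y down, z forward; pixel columns grow to the right and rows downward; lengths in m; the calibration is good to about 2 mm. A picture is of the moment at which its call begins: read the wrist's pose just before it. camera_model takes no time and is no camera call; for the wrist camera it gives the pose at the moment of the call.
A pose or a line that the arm cannot do raises r.MotionError and nothing moves.
- r.close_job(): hands the job in; it is judged then, once.
Readings, each from a call of its own:
- r.get_time(): time.
- r.get_q(): joint angles.
- r.get_joint_vel(): joint speeds.
- r.get_joint_torque(): joint torques, N m.
- r.get_eef_pos(): TCP position.
- r.get_tcp_rot(): TCP orientation.
- r.get_ft_force(): force on the tool from outside, world axes, zero at the start.
- r.get_ft_torque(): the same for the moment, N m.
- r.get_opening(): finger opening in m.
- r.get_gripper_force(): force on a finger pad.
Only numpy, scipy, OpenCV 4.12 (cv2) and the standard library are available. Lean on these libraries where they do the work, as an engineer would, in place of code of your own. Each camera call takes 0.05 s, during which the arm holds its last target. There are 200 camera calls.

### The job

The head of the tilted engraver's ball vise swings freely; lock it with the red-handled locking pin that stands in the wooden pin block. Put the pin square through the brass eyelet in the head's rim, turn the head with it while feeling for the next hole of the hidden index ring underneath, and leave the pin pushed fully home, its shoulder seated on the eyelet. Do not shift the ball from its set tilt, and leave the graver and the red tin where they are.

Things in the scene. Friction and masses are not known exactly. Their poses are not given: they have to be found in the camera images.
- lock_pin: The locking pin, 76 mm long, 60 g, upright in the pin block at the start. Origin at its nose, z along it to the handle. Steel shaft 9 mm in diameter, 26 mm long, the nose tapering over 5 mm to 4 mm; then a round handle 16 mm in diameter (steel shoulder, red ribbed grip). Grip it about 62 mm from the nose, at any yaw.
- pin_shoulder (a point): Centre of the pin's shoulder, the underside of the handle, 26 mm from the nose; axes as the pin's. When the pin is home it lies on point eyelet.
- pin_block: Fixed wooden block 46 x 90 x 34 mm (x, y, z), origin at the centre of its underside. The pin stands in a 10.5 mm hole, 29 mm deep, at y = -22 mm, its shoulder on the block's top. Short brass pins stick up to 11 mm out of the other half.
- eyelet (a point): Centre of the top of the brass eyelet in the vise's head: bore 10.2 mm, outside 17 mm, 11 mm long, 3 mm proud of the head's steel face. z is the bore's axis, up out of the head, parallel to the head's axis, leaning 24 to 39 degrees from vertical, roughly towards the robot. It moves with the head, a disc 120 mm across that turns without limit at about 2 N at the eyelet.
- head_centre (a point): Point on the head's axis level with the eyelet's top, 48 mm from point eyelet. z: the head's axis, upwards; x turns with the head and points away from the eyelet. Jaws with copper work rise 16 mm above this point, within 37 mm of the axis. The ball under the head is stiff in tilt: a push under 25 N does not shift it.
- vise: The vise's fixed rubber pad, 124 mm across, 28 mm high, origin at the centre of its underside. On the ball, hidden under the head, 12 mm below the eyelet's top, is a ring with 12 pockets 30 degrees apart on the eyelet's circle, 11.5 mm wide, 15 mm deep. Their places are not shown; none is under the eyelet at the start: the pin then stops with its shoulder 14 mm short of home.
- graver: Bystander: loose graver with dark handle, 135 mm long, lying behind the vise; origin under its middle.
- red_tin: Bystander: loose red ribbed tin, 49 mm across, 20 mm high; origin at the centre of its underside.

How it is judged:
By the outcome, as a careful person would: the job done as asked, in the order asked, and still so for the second after the job is handed in, with the robot touching nothing.
It also fails if it takes over 42 s, if anything falls off the work surface, if the arm or the gripper's body presses on something with over 40 N, if the wrist force passes 120 N, or if a joint passes its speed limit or range.

## Working session

There is one attempt and no reset: what is moved stays moved. The work goes in short steps, each a Python script; the robot and the scene stay as the last script left them, time stands still between calls to the robot, and variables do not carry over. Pictures are saved under pics/ and viewed, at most 10 in all, crops included, and the job is handed in when it is done.

```bash
mkdir -p pics; ls
cat > h.py <<'E'
import numpy as np, cv2
from bench import r
from scipy.spatial.transform import Rotation as R
def cam(n):
    m=r.camera_model(n); return m,R.from_rotvec(np.ravel(m["rvec"])).as_matrix(),np.ravel(m["tvec"])
def cloud(n):
    m,Rm,t=cam(n); im,d=r.snapshot(n)
    v,u=np.mgrid[:400,:640]
    P=np.stack([(u-m["cx"])/m["fx"]*d,(v-m["cy"])/m["fy"]*d,d],-1)
    return im,d,(P-t)@Rm
E
python3 - <<'E'
from h import *
for n in ("side","top","wrist"):
    im,d,W=cloud(n); np.savez(f"pics/{n}.npz",im=im,d=d,W=W); cv2.imwrite(f"pics/{n}.png",im[...,::-1])
    m,Rm,t=cam(n); print(n,m["fx"],-Rm.T@t,Rm[2],(d>0).mean())
a=[cv2.imread(f"pics/{n}.png") for n in("side","top")]
cv2.imwrite("pics/st.png",cv2.resize(np.vstack(a),(800,1000))[:, :])
print(r.get_time())
E
```

```text
pics
side 439.53886604152206 [ 0.448473   -0.45263179  0.56624886] [ 0.20788797  0.80948513 -0.5491051 ] 0.9961875
top 519.7496714147476 [0.502487   0.24869134 0.93861868] [ 0.12708197  0.0017237  -0.99189072] 0.9959140625
wrist 301.52753767514747 [0.17074924 0.50135604 0.37273575] [ 0.24696613 -0.12363311 -0.96110488] 0.99600390625
0.15
```

View pics/side.png

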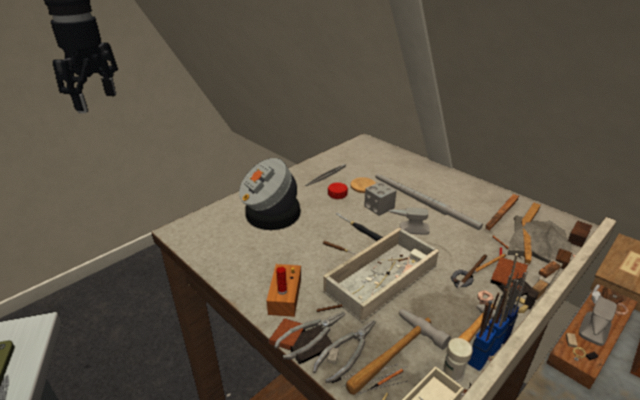

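View pics/top.png

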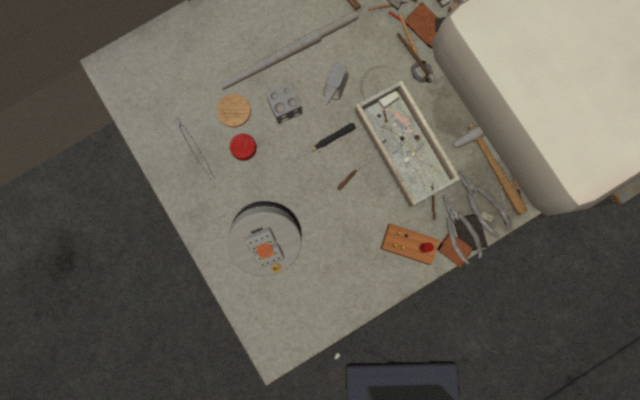

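The side view shows the red pin at about (281,280), the block at (284,290) and the vise head at (268,180). In the top view the pin is at (427,247), the block at (410,244), the head at (265,240) with its eyelet at about (277,268), the tin at (243,147) and the graver at (335,137).

Run:
```python
import numpy as np, cv2
for n,boxes in (("top",dict(pin=(415,235,440,260),head=(225,200,305,280))),("side",dict(pin=(270,260,295,295),head=(235,150,305,230)))):
    f=np.load(f"pics/{n}.npz"); im,W=f["im"],f["W"]; hsv=cv2.cvtColor(im,cv2.COLOR_RGB2HSV).astype(int)
    h,s,v=hsv[...,0],hsv[...,1],hsv[...,2]
    for k,(a,b,c,d) in boxes.items():
        B=np.zeros(h.shape,bool);B[b:d,a:c]=1
        if k=="pin":
            m=B&((h<6)|(h>174))&(s>190)
            P=W[m]; print(n,k,m.sum(),np.argwhere(m).mean(0),P.min(0),P.max(0),np.median(P,0)); print(" top pts",P[P[:,2]>np.percentile(P[:,2],90)-.003].mean(0))
        else:
            m=B&(h>12)&(h<30)&(s>120)
            print(n,"eyelet?",m.sum(),np.argwhere(m).mean(0),W[m].mean(0),np.median(W[m],0))
            g=B&(s<60)&(v>70)&(W[...,2]>.04); P=W[g]
            rng=np.random.default_rng(0);best=0
            for _ in range(800):
                q=P[rng.choice(len(P),3,False)];nn=np.cross(q[1]-q[0],q[2]-q[0]);L=np.linalg.norm(nn)
                if L<1e-4: continue
                nn/=L; i=abs((P-q[0])@nn)<.002
                if i.sum()>best: best=i.sum();I=i
            Q=P[I];c0=Q.mean(0);nn=np.linalg.svd(Q-c0)[2][2];nn*=np.sign(nn[2]);print(n,"plane",len(P),best,c0,nn,np.degrees(np.arccos(nn[2])))
    print(n,"table z",np.median(W[270:300,300:330] if n=="top" else W[230:250,200:220],(0,1)))
    crop=im[195:285,215:445] if n=="top" else im[150:320,220:320]
    cv2.imwrite(f"pics/c{n}.png",cv2.resize(crop[...,::-1],None,fx=3.4,fy=3.4,interpolation=2))
a,b=cv2.imread("pics/ctop.png"),cv2.imread("pics/cside.png");
f=np.load("pics/wrist.npz");cv2.imwrite("pics/w.png",f["im"][...,::-1])
```

```text
top pin 82 [246.90243902 426.3902439 ] [0.51574163 0.06662918 0.05371136] [0.52890081 0.0796275  0.08784332] [0.52228112 0.07518554 0.08372783]
 top pts [0.52236868 0.07280161 0.08504358]
top eyelet? 58 [265.15517241 274.25862069] [0.49892051 0.32551213 0.07333868] [0.49516199 0.32415343 0.06811831]
top plane 3736 2299 [0.53732549 0.33988643 0.09741743] [-0.55659281 -0.12076083  0.82196184] 34.71833376311994
top table z [ 4.63057658e-01  2.60967162e-01 -2.07561451e-04]
side pin 185 [278.92972973 281.09189189] [ 0.448473   -0.45263179  0.04011668] [0.52891388 0.07892006 0.56624886] [0.52206158 0.06912737 0.06767596]
 top pts [0.51917644 0.04889852 0.10522886]
side eyelet? 36 [195.27777778 247.5       ] [0.49968459 0.3266745  0.07150165] [0.49641151 0.32676596 0.06870151]
side plane 1758 963 [0.53648641 0.3320555  0.0962063 ] [-0.55582235 -0.1263403   0.82164448] 34.750247506713386
side table z [0.41083329 0.29048014 0.00043808]
```

View pics/wrist.png

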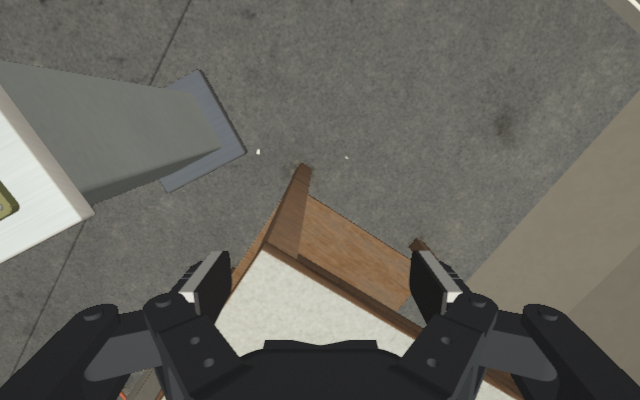

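The wrist view shows only the bench corner and the fingers. The depth-plane fits from the two fixed cameras agree on a tilt of 34.7°. Next I'll view the head along its axis with the wrist camera.

```bash
cat >> h.py <<'E'
n0=np.array([-.5562,-.1235,.8218]); n0/=np.linalg.norm(n0)
def att(n,rad,s=1):  # tool z=-n, tool x = s*radial, y tangential
    z=-n; x=s*(rad-(rad@n)*n); x/=np.linalg.norm(x); return R.from_matrix(np.c_[x,np.cross(z,x),z]).as_rotvec()
E
python3 - <<'E'
from h import *
e=np.array([.495,.325,.070]); hc=np.array([.537,.336,.097])
Rt=R.from_rotvec(r.get_tcp_rot()).as_matrix(); m,Rm,t=cam("wrist")
print("cam in tool",Rt.T@(-Rm.T@t-r.get_eef_pos()),Rt.T@Rm[2])
for s in(1,-1):
    a=att(n0,e-hc,s)
    print(s,r.ik(e+.09*n0,a),r.ik(e+.017*n0,a))
    for d in(-35,35): 
        q=R.from_rotvec(n0*np.radians(d)); print(d,r.ik(hc+q.apply(e-hc)+.017*n0,att(n0,q.apply(e-hc),s)))
q=[r.ik(e+.09*n0,att(n0,e-hc,s)) for s in(1,-1)]
q=[x for x in q if x is not None]; s=min(q,key=lambda x:abs(x[5]))
r.move_j(s); print(r.get_time(),r.get_eef_pos())
im,d,W=cloud("wrist"); np.savez("pics/w2.npz",im=im,W=W); cv2.imwrite("pics/w2.png",im[...,::-1])
E
```

```text
cam in tool [ 0.0694737   0.00034309 -0.14207489] [-2.76183025e-01  2.25144488e-04  9.61105034e-01]
1 [ 0.79941287  0.07363708 -0.85247412  0.1194279  -0.3180089   0.46273565] [ 0.74478069  0.23263768 -0.87956924 -0.08144365 -0.29026005  0.41340915]
-35 [ 0.79521086  0.2531723  -0.82281038 -0.03163567 -0.3158997   1.06977607]
35 [ 0.67366512  0.21251116 -0.88995752 -0.0886195  -0.25316772 -0.26044819]
-1 [ 0.79941287  0.07363708 -0.85247412  0.1194279  -0.3180089  -2.67885701] [ 0.74478069  0.23263768 -0.87956924 -0.08144365 -0.29026005 -2.7281835 ]
-35 [ 0.79521086  0.2531723  -0.82281038 -0.03163567 -0.3158997  -2.07181659]
35 [ 0.67366512  0.21251116 -0.88995752 -0.0886195  -0.25316772  2.88114446]
1.2083 [0.44542764 0.31492621 0.14471379]
```

View pics/w2.png

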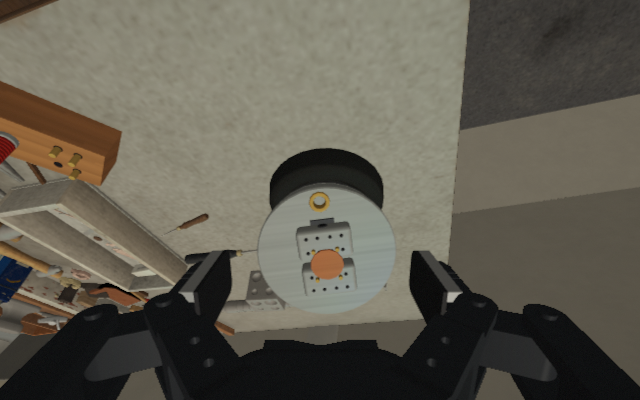

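The wrist view shows the eyelet ring at (319,201), the head disc centred near (327,248), and the block's edge at far left.

```bash
cat > an.py <<'E'
from h import *
def plane(P,tol=.0015):
    rng=np.random.default_rng(0);best=0
    for _ in range(600):
        q=P[rng.choice(len(P),3,False)];nn=np.cross(q[1]-q[0],q[2]-q[0]);L=np.linalg.norm(nn)
        if L<1e-5: continue
        i=abs((P-q[0])@(nn/L))<tol
        if i.sum()>best: best=i.sum();I=i
    c=P[I].mean(0);nn=np.linalg.svd(P[I]-c)[2][2];return c,nn*np.sign(nn[2]),I
def brass(im,W,pred):
    hsv=cv2.cvtColor(im,cv2.COLOR_RGB2HSV)
    m=cv2.inRange(hsv,(14,110,80),(32,255,255))&((np.linalg.norm(W-pred,axis=-1)<.022)*255).astype(np.uint8)
    k,lab,st,c=cv2.connectedComponentsWithStats(m); j=1+st[1:,4].argmax(); mm=(lab==j).astype(np.uint8)
    cn=max(cv2.findContours(mm,0,1)[0],key=cv2.contourArea); return mm,cv2.fitEllipse(cv2.convexHull(cn))
E
python3 - <<'E'
from an import *
f=np.load("pics/w2.npz");im,W=f["im"],f["W"]
e=np.array([.495,.325,.070])
B=np.zeros(im.shape[:2],bool);B[180:315,255:400]=1
hsv=cv2.cvtColor(im,cv2.COLOR_RGB2HSV)
g=B&(hsv[...,1]<70)&(W[...,2]>.045)
c,n,I=plane(W[g]); print("plane",c,n,np.degrees(np.arccos(n[2])),g.sum(),I.sum())
Q=W[g][I]; u=np.cross(n,[0,1,0.]);u/=np.linalg.norm(u);v=np.cross(n,u)
xy=np.c_[(Q-c)@u,(Q-c)@v].astype(np.float32); (cx,cy),rad=cv2.minEnclosingCircle(xy); hc=c+cx*u+cy*v
print("disc r",rad,"centre",hc)
mm,el=brass(im,W,e); print("ellipse",el)
P=W[mm>0]; hgt=(P-hc)@n; print("brass heights",np.percentile(hgt,[5,25,50,75,95]))
m,Rm,t=cam("wrist")
d=Rm.T@np.array([(el[0][0]-m["cx"])/m["fx"],(el[0][1]-m["cy"])/m["fy"],1]); o=-Rm.T@t
E=o+d*(((hc+.003*n-o)@n)/(d@n)); print("eyelet",E,"dist",np.linalg.norm(E-hc-.003*n))
print("brass median top",P[hgt>.002].mean(0))
E
```

```text
plane [0.52930299 0.34072785 0.09077601] [-0.55674522 -0.12251753  0.82159857] 34.75486143698027 13453 9575
disc r 0.06018933281302452 centre [0.53278025 0.3413849  0.09323031]
ellipse ((318.8441162109375, 201.46969604492188), (19.39894676208496, 19.672000885009766), 74.20647430419922)
brass heights [5.91836263e-05 2.01738285e-03 2.71247295e-03 3.25631519e-03
 3.75603430e-03]
eyelet [0.49472035 0.32524182 0.06868368] dist 0.04798637339846958
brass median top [0.49466923 0.32501999 0.06859646]
```

Run:
```python
from an import *
f=np.load("pics/top.npz");W=f["W"]; bd=W[237,393]-W[254,405+25]; bd[2]=0; print(bd)
up=np.array([0,0,1.]); p=np.array([.522,.074,.17])
c=[(r.ik(p,att(up,s*bd)),s) for s in(1,-1)]; c=[x for x in c if x[0] is not None]; print(c)
q,s=min(c,key=lambda x:abs(x[0][5]))
r.move_l(r.get_eef_pos()+.06*n0,feed=.3)
r.move_j(q); r.set_gripper(.05); print(r.get_time(),s)
im,d,W=cloud("wrist"); cv2.imwrite("pics/w3.png",im[...,::-1])
hsv=cv2.cvtColor(im,cv2.COLOR_RGB2HSV)
m=(cv2.inRange(hsv,(0,170,60),(6,255,255))|cv2.inRange(hsv,(174,170,60),(180,255,255)))>0
m&=np.linalg.norm(W[...,:2]-p[:2],axis=-1)<.03
P=W[m]; z=P[:,2]; print(m.sum(),z.min(),z.max()); T=P[z>.0815]; print("top",len(T),T.mean(0),np.ptp(T,0), cv2.minEnclosingCircle(T[:,:2].astype(np.float32)))
```

```text
[0.03088772 0.06255841 0.        ]
[(array([ 0.14082409,  0.29748959, -0.25017849,  1.02312825,  0.        ,
        2.17024918]), 1), (array([ 0.14082409,  0.29748959, -0.25017849,  1.02312825,  0.        ,
       -0.97134348]), -1)]
3.3833 -1
469 0.03892446761026557 0.08514948630291139
top 280 [0.52320741 0.07314128 0.08334695] [0.01532777 0.0151007  0.0036418 ] ((0.5256073474884033, 0.07833787798881531), 0.004896509926766157)
```

View pics/w3.png

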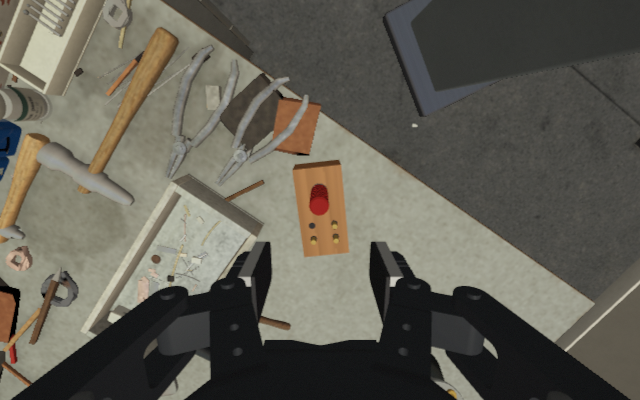

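The wrist view shows the pin at (319,200) standing in the block, the brass pins at (313–335, 225–240), and both finger paths clear. I'll grasp it now.

```bash
cat >> h.py <<'E'
n=np.array([-.55674522,-.12251753,.82159857]); E0=np.array([.49470,.32515,.06866]); hf=np.array([.53278025,.3413849,.09323031]); HC=hf+.003*n
rad0=E0-HC; rad0-= (rad0@n)*n; rad0*=.048/np.linalg.norm(rad0)
def pose(deg,h,off=0,L=.043): # TCP pose for nose h above eyelet top
    q=R.from_rotvec(n*np.radians(deg)).apply(rad0); u=q/np.linalg.norm(q)
    return HC+q+(h+L)*n+off*u, att(n,q)
E
python3 - <<'E'
from h import *
p=np.array([.5232,.0731,.051])
r.move_l(p+[0,0,.04],feed=.2); print(r.move_l(p,feed=.08,stop_force=8))
r.set_gripper(0.0); print("grip",r.get_opening(),r.get_gripper_force(),r.get_eef_pos(),r.get_ft_force())
r.move_l(p+[0,0,.15],feed=.2); print(r.get_opening(),r.get_ft_force())
P,a=pose(0,.06); r.move_ptp(P,a); print(r.get_time(),r.get_eef_pos()-P)
P,a=pose(0,.02); r.move_l(P,a,feed=.15)
im,d,W=cloud("wrist"); np.savez("pics/w4.npz",im=im,W=W)
s,_,_=cloud("side")
cv2.imwrite("pics/w4.png",np.hstack([cv2.resize(im[130:310,230:410,::-1],(400,400),interpolation=2),cv2.resize(s[130:230,210:310,::-1],(400,400),interpolation=2)]))
print(r.get_time(),r.get_eef_pos()-P,r.get_ft_force())
E
```

```text
False
grip 0.014178433781666258 58.39446187019348 [0.52362504 0.07320004 0.05152864] [0.09897689 0.93438636 3.13012048]
0.014305944135360361 [ 0.25911807  0.48287121 -1.02295363]
7.1333 [ 0.00020739 -0.00021592 -0.00031623]
7.65 [ 0.00041149 -0.00018092  0.00054482] [-0.14213224 -0.69413443 -0.46892048]
```

View pics/w4.png

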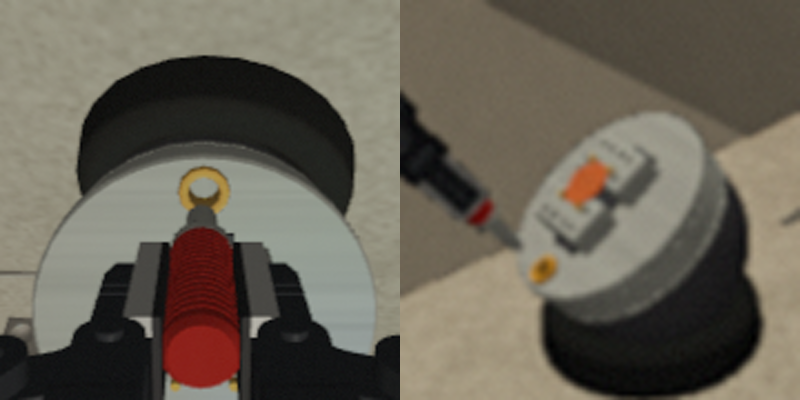

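The pin is held straight. In the left panel its axis points at the eyelet (205,188), and in the right panel it points at (543,268). I'll insert until it meets the ring.

Run:
```python
from h import *
for h in(.004,-.004,-.014):
    P,a=pose(0,h); s=r.move_l(P,a,feed=.04,stop_force=6)
    p=r.get_eef_pos(); F=r.get_ft_force(); u=rad0/.048; t=np.cross(n,u)
    print(h,s,"depth",(p-HC)@n-.043,"F n,rad,tan",F@n,F@u,F@t, "lat",(p-P)@u,(p-P)@t,r.get_time())
    if s:break
im,_,_=cloud("side"); cv2.imwrite("pics/s5.png",cv2.resize(im[130:230,210:310,::-1],(400,400),interpolation=2))
```

```text
0.004 False depth 0.0037731904024894333 F n,rad,tan -1.0301444504330042 0.3367606549422668 0.6379178213957463 lat 0.0003514742490949599 8.646407244843128e-05 8.2
-0.004 False depth -0.004272732732782787 F n,rad,tan -0.6816516722664419 0.6807047497756417 0.48252234987913256 lat 0.000301848840231234 9.132289245341079e-05 8.55
-0.014 True depth -0.011265616232978254 F n,rad,tan 7.387934758441062 -1.3679708484552657 0.7713816652212333 lat -0.00019446509124755118 -7.926348732262907e-05 8.8083
```

View pics/s5.png

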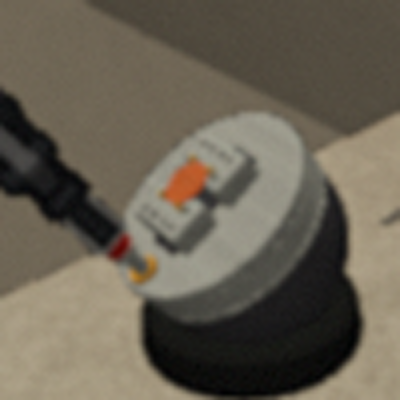

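The pin is in the eyelet and resting on the ring (about 11.3 mm deep, no hole). Now I'll turn the head and feel for the hole.

Run:
```python
from h import *
c=-.0112; deg=0; 
dep=lambda:(r.get_eef_pos()-HC)@n-.043
P,a=pose(0,c+.001); r.move_l(P,a,feed=.05)
while deg<34:
    step=2; deg+=step
    P,a=pose(deg,c+.0008); s=r.move_l(P,a,feed=.03,stop_force=15)
    if s: print("side stop",deg,r.get_ft_force()); break
    P,a=pose(deg,c-.005); s=r.move_l(P,a,feed=.03,stop_force=5); d=dep()
    print(deg,s,round(d*1e3,2),np.round(r.get_ft_force(),1),round(r.get_time(),2))
    if d<c-.0015: break
    P,a=pose(deg,c+.0008); r.move_l(P,a,feed=.05)
```

```text
2 True -12.0 [-10.   -2.8  15.3] 9.57
4 True -12.02 [-9.8 -3.1 12.9] 10.28
6 True -12.01 [-10.2  -2.5  14.4] 10.98
8 True -12.04 [-10.6  -2.5  14.7] 11.69
10 True -12.3 [-9.6 -3.4 12.9] 12.4
12 True -13.98 [ 2.7 -2.  -1.5] 13.11
```

Run:
```python
from h import *
c=-.0120
dep=lambda:(r.get_eef_pos()-HC)@n-.043
for deg in (14,15,16,17,18):
    P,a=pose(deg,c+.001); r.move_l(P,a,feed=.04)
    P,a=pose(deg,c-.008); s=r.move_l(P,a,feed=.025,stop_force=6); d=dep(); F=r.get_ft_force()
    u=(P-HC);u-=u@n*n;u/=np.linalg.norm(u);t=np.cross(n,u)
    print(deg,s,round(d*1e3,2),"n,rad,tan",np.round([F@n,F@u,F@t],1),round(r.get_time(),2))
    if d<c-.007: break
```

```text
14 True -15.89 n,rad,tan [-3.2 -0.9  1.4] 13.64
15 False -20.36 n,rad,tan [-2.   1.2  1.9] 14.42
```

Run:
```python
from h import *
dep=lambda:(r.get_eef_pos()-HC)@n-.043
P,a=pose(15.5,-.0285); u=(P-HC);u-=u@n*n;u/=np.linalg.norm(u);t=np.cross(n,u)
for k in range(3):
    s=r.move_l(P,a,feed=.02,stop_force=7); F=r.get_ft_force()
    print(s,round(dep()*1e3,2),"n,rad,tan",np.round([F@n,F@u,F@t],1),round(r.get_time(),2),r.get_opening())
    if dep()<-.0255: break
im,_,_=cloud("side"); im2,_,_=cloud("wrist")
cv2.imwrite("pics/s6.png",np.hstack([cv2.resize(x[...,::-1],(400,400),interpolation=2) for x in(im[130:230,210:310],im2[130:310,230:410])]))
```

```text
True -24.81 n,rad,tan [ 3.  -0.9 -0.2] 14.75 0.014139666537795569
True -24.99 n,rad,tan [14.6  0.6  0.2] 14.96 0.014419364701467388
True -25.01 n,rad,tan [16.7  0.4  1. ] 15.17 0.014671827288096965
```

View pics/s6.png

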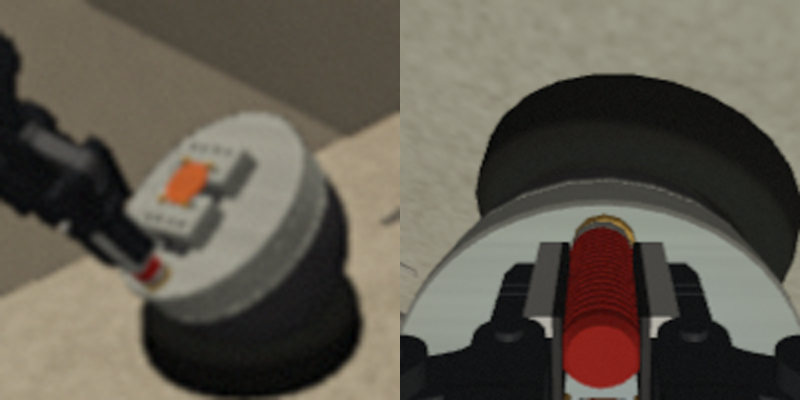

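There's a hard stop with negligible side load, and the shoulder looks to be on the eyelet. I'll release, retreat along the axis and check.

Run:
```python
from an import *
r.set_gripper(.05); P,a=pose(15.5,-.025); p=r.get_eef_pos()
r.move_l(p+.10*n,feed=.15); r.dwell(.3)
im,d,W=cloud("wrist"); s,_,_=cloud("side")
S=P-.018*n   # est shoulder point
hsv=cv2.cvtColor(im,cv2.COLOR_RGB2HSV)
m=(cv2.inRange(hsv,(0,150,50),(7,255,255))|cv2.inRange(hsv,(173,150,50),(180,255,255)))>0
m&=np.linalg.norm(W-(S+.03*n),axis=-1)<.05
X=W[m]; h=(X-HC)@n; T=X[h>np.percentile(h,98)-.0015]; c=T.mean(0); u=S-HC;u/=np.linalg.norm(u)
print("top height",np.percentile(h,[90,98,100]),"top centre rad",(c-HC)@u,"tan",(c-HC)@np.cross(n,u),len(T))
B=(np.linalg.norm(W-HC,axis=-1)<.062)&(hsv[...,1]<70); c0,nn,I=plane(W[B]); print("plane",nn,np.degrees(np.arccos(nn@n)),(c0-HC)@n)
v,uu=np.argwhere(m).mean(0).astype(int); print(v,uu,r.get_time(),r.get_ft_force())
v=np.clip(v,90,310);uu=np.clip(uu,90,550)
cv2.imwrite("pics/f7.png",np.hstack([cv2.resize(x[...,::-1],(400,400),interpolation=2) for x in(s[130:230,210:310],im[v-60:v+60,uu-60:uu+60])]))
```

```text
top height [0.0504813  0.05100169 0.05160119] top centre rad 0.04848313198989477 tan -1.3124771866157136e-05 214
plane [-0.55670223 -0.12284592  0.82157867] 0.01940545219409825 -0.0030167274413642
210 320 16.9167 [0.74065973 0.20737536 0.8391109 ]
```

View pics/f7.png

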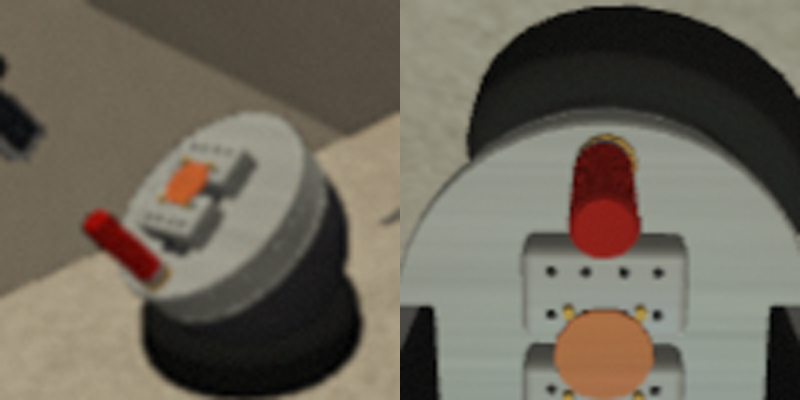

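The pin is seated: its top is about 50.5 mm above the eyelet level (50 nominal), it stands square, and the ball's tilt changed by only 0.02°. The picture shows the pin alone in the eyelet, clear of the robot.

```bash
python3 -c "
from bench import r
print(r.close_job())"
```

```text
the job is handed in; nothing more can be done
None
```

The head is locked: the pin is pushed home through the eyelet in the index hole found about 15° round. The ball's tilt is unchanged, the graver and tin were never approached, and the job was handed in at about 17 s.

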